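# Make up two sowing sets for the next potting session

### The arm

A 6-joint arm with a two-finger parallel gripper is mounted at the origin on the work surface. World frame = base frame: x ahead of the robot, y to its left, z up, the work surface at z = 0. Lengths are in mm, angles in degrees, forces in N, time in s.
With the tool pointing down it reaches from about 225 to 725 mm from the base axis. Payload 3.1 kg.
Tool frame: the origin (TCP) lies on the centre line of the jaws, within the pads' length; the fingertips stand 17 mm ahead of it and the grasp point (between the pads) lies 2 mm behind it (r.tips_ahead is the distance from the TCP to the fingertips, in mm); z points along the fingers, y is the line along which they close (so a half turn about z gives the same grasp; the last joint's range is limited). The gripper opens to 85 mm and grips with 20 to 120 N. Pads are 22 mm wide; open, the fingers measure 114 mm over their backs; the gripper's body (76 mm by 85 mm) begins 54 mm behind the grasp point. The pads swing forward as they close: fully open they stand 13 mm farther back than shut.
Start: joints at [-79.057, 2.75, 5.684, 92.934, 0, 82.678], TCP at [164.534, -498.544, 220.512] pointing down, gripper open.
Joint ranges: [-166.93, 166.93], [-56.73, 111.36], [-69.38, 81.34], [-121.58, 131.49], [-85.45, 84.26], [-180, 180]. Speed limits (degrees/s): [159.86, 159.86, 180, 180, 180, 180].

### API

Orientations are given as [roll, pitch, yaw] about the fixed x, y, z axes, in that order (R = Rz(yaw) Ry(pitch) Rx(roll)).
In Python, from rig import r, viewer, ticket gives the robot as it stands. The module is installed in compiled form; this text tells all that it offers.
- The arm moves only by the tool play_rows, never from a script. Its argument "motion" is a list of rows, each an object of numbers: "claw": the gripper command: -1 is fully open, 1 is shut, values between are in proportion; "x", "y", "z": the shift along the world's x, y, z in mm; "ax", "ay", "az": the turn, a rotation vector about the world's x, y, z in degrees. A call has 1 to 20 rows; each row shifts and turns the commanded pose from where the row before left it; what a row does not reach is not made up. A row lasts 1/8 s, in which the tool goes at most 62.5 mm and 10.7 degrees, less where a joint would pass 70% of its speed; a pose out of reach is approached as far as the arm can. A call is refused whole if a number of a shift passes 62.5 or a number of a turn 10.7, either way. A call with a gripper value outside its range is refused whole. The fingers move at their own pace and stop on an object; "squeeze" is the grip in N (left out, the last holds). Time passes only in rows, so rows that do not move let the fingers close. It gives the time, the measured TCP pose, the force and the opening at its end, in the units of the state.
- r.observe(): the state, without advancing time (a new reading comes with each control period).
- viewer.snapshot(name): name is "scene" or "top" or "wrist"; returns a dict with "pixels" (400x640x3 uint8, red, green, blue), "fx", "fy", "cx", "cy" (pixels), "view" (4x4, takes a point from world to camera coordinates). Camera axes: x right, y down, z forward; pixel columns grow to the right and rows downward; lengths in mm; the calibration is good to about 2 mm. A picture is of the moment at which its call begins. There is no depth.
- ticket.job_done(): hands the job in, once; it reports no verdict.
The state is a dict: "clock": time; "qpos": joint angles; "joint_velocities": joint speeds; "joint_efforts": joint torques, N m; "ee_pos": TCP position; "eef_rot": TCP orientation; "force": force on the tool from outside, world axes, zero at the start; "wrist_torque": the same for the moment, N m; "grip_width": finger opening in mm.
Only numpy, scipy, OpenCV 4.12 (cv2) and the standard library are available. Lean on these libraries where they do the work, as an engineer would, in place of code of your own. Each camera call takes 0.05 s, during which the arm holds its last target. There are 200 camera calls.

### The job

Make up the two pot sets for the next sowing session. On the round saucer stand the wide round terracotta pot, in it the slim round white pot, and on top of that the white lid; on the square saucer stand the wide square terracotta pot and in it the slim square white pot, with the sides of the square pieces lined up. Everything must stand upright and fully seated; set the pieces down without dropping or tipping them over, and leave the seed jar, the yoghurt cup and the wooden dibber where they are.

Things in the scene. Friction and masses are not known exactly. Their poses are not given: they have to be found in the camera images.
- round_saucer: Target, fixed to the table: low round terracotta saucer, 92 mm across outside, 12 mm high; its flat inner floor is 6 mm above the table and about 78 mm across. Origin: centre of its underside, on the table; z up.
- square_saucer: Target, fixed to the table: low square terracotta saucer, 86 x 86 mm outside, 12 mm high; its flat inner floor is 6 mm above the table and 78 x 78 mm. Origin: centre of its underside, on the table; x and y along its sides, z up.
- round_cover_pot: Loose, 75 to 155 g: short wide round terracotta pot, open at the top, 45 mm high, 66 mm across the rim tapering to 60 mm at the foot, walls 4 mm, inner floor 4 mm above its foot (inside 58 mm across at the rim, about 52 mm at the floor). Stands upright. Origin: centre of its underside; z up.
- square_cover_pot: Loose, 90 to 185 g: short wide square terracotta pot, open at the top, 45 mm high; a rim band 66 x 66 mm outside covers its top 15 mm, below it the body is 60 x 60 mm; inside 52 x 52 mm, inner floor 4 mm above its foot. Stands upright. Origin: centre of its underside; x and y along its sides, z up.
- round_seed_pot: Loose, 28 to 56 g: tall slim round white plastic pot, open at the top, 80 mm high, 46 mm across the rim tapering to 40 mm at the foot, walls 3 mm. Stands upright; in the round cover pot it stands on that pot's inner floor and sticks out 39 mm. Origin: centre of its underside; z up.
- square_seed_pot: Loose, 28 to 56 g: tall slim square white plastic pot, open at the top, 80 mm high; a rim band 46 x 46 mm outside covers its top 18 mm, below it the body is 42 x 42 mm. Stands upright; in the square cover pot it stands on that pot's inner floor and sticks out 39 mm. Origin: centre of its underside; x and y along its sides, z up.
- lid: Loose, 28 to 56 g: round white plastic lid for the round seed pot. From below: a locating plug 26 mm across and 8 mm deep, a disc 58 mm across and 5 mm thick, and an upright round grip 20 mm across and 26 mm tall on top (39 mm high in all). It stands upright on its plug; on the pot the plug hangs inside the 40 mm mouth and the disc rests on the rim. Origin: centre of the plug's underside; z up.
- seed_jar: Bystander, loose, to be left alone: small closed jar with steel cap, 38 mm across, 55 mm high. Origin: centre of its underside.
- yoghurt_cup: Bystander, loose, to be left alone: closed slate-blue yoghurt cup, 68 mm across its top, 70 mm high, at the robot's left of the work area. Origin: centre of its underside.
- dibber: Bystander, loose, to be left alone: wooden planting stick lying flat, about 120 mm long, 22 mm thick, with a square grip at its +y end. Origin: under the middle of its shaft, on the table; y along its length.
Things that resemble listed ones, but are neither listed nor needed, are in the scene too. What is shaped like the round_saucer but black or blue is not meant.

How it is judged:
By the outcome, as a careful person would: the job done as asked, in the order asked, and still so for the second after the job is handed in, with the robot touching nothing.
It also fails if it takes over 122 s, if anything falls off the work surface, if the arm or the gripper's body presses on something with over 40 N, if the wrist force passes 120 N, or if a joint passes its speed limit or range.

## Working session

There is one attempt and no reset: what is moved stays moved. The work goes in short steps, Python scripts to look and compute and a tool call to move; the robot and the scene stay as the last step left them, time stands still between calls to the robot, and variables do not carry over. Pictures are saved under pics/ and viewed, on a budget of 14 in all, crops included, one or two more only if the job needs it, and the job is handed in when it is done.

Besides the shell and the picture viewer there is one more tool, called after ">>>" as a command line: name --argument value ..., lists and objects as JSON in quotes. play_rows: Moves the arm, as the interface text tells. Its arguments: {"type":"object","properties":{"motion":{"type":"array"},"squeeze":{"type":"number"}},"required":["motion"]}

```bash
mkdir -p pics
cat > h.py <<'E'
import numpy as np, cv2
from rig import r, viewer, ticket
def snap(n,f):
    s=viewer.snapshot(n); cv2.imwrite('pics/'+f+'.png',s['pixels'][:,:,::-1]); np.savez('pics/'+f+'.npz',**s); return s
def load(f): return dict(np.load('pics/'+f+'.npz'))
def proj(s,p):
    c=(s['view']@np.append(p,1))[:3]; return np.array([s['fx']*c[0]/c[2]+s['cx'],s['fy']*c[1]/c[2]+s['cy']])
def ray(s,uv,z):
    V=s['view'];R=V[:3,:3];o=-R.T@V[:3,3]
    d=R.T@np.array([(uv[0]-s['cx'])/s['fx'],(uv[1]-s['cy'])/s['fy'],1]); return o+d*(z-o[2])/d[2]
E
python3 - <<'E'
from h import *
print(r.observe())
for n in ['top','scene']:
    s=snap(n,n+'0'); V=s['view'];print(n,s['fx'],s['cx'],s['cy'],-V[:3,:3].T@V[:3,3],V[:3,:3].round(3).tolist())
E
```

```text
{'clock': 0.0, 'qpos': array([-7.90586608e+01,  2.79273135e+00,  5.58994486e+00,  9.29341757e+01,
       -2.01460107e-03,  8.26767903e+01]), 'joint_velocities': array([ 0.09114447,  0.01752872,  0.15554286, -0.07050364,  0.01436573,
        0.00765595]), 'joint_efforts': array([-5.41099380e-04, -3.38781846e+01,  3.20014751e+01,  2.00362725e-02,
       -1.94084346e-04,  5.17118892e-06]), 'ee_pos': array([ 164.38263424, -497.91371831,  219.30407909]), 'eef_rot': array([-1.79863898e+02, -1.54598981e-02,  1.82645329e+01]), 'force': array([-0.05471478,  0.10424907, -1.02988867]), 'wrist_torque': array([ 0.02722349,  0.00993942, -0.04493563]), 'grip_width': 85.64307949945079}
top 362.6252913751657 318.69016077890814 201.6783619282949 [383.96103515  18.79966082 922.80097196] [[0.006, -1.0, 0.006], [-0.995, -0.006, -0.101], [0.101, -0.005, -0.995]]
scene 473.5378673022338 325.96620410392626 196.59677919219118 [ 1.49060833e+03 -6.04753839e-01  8.75970770e+02] [[0.017, 1.0, 0.004], [0.624, -0.008, -0.781], [-0.781, 0.016, -0.624]]
```

View pics/top0.png

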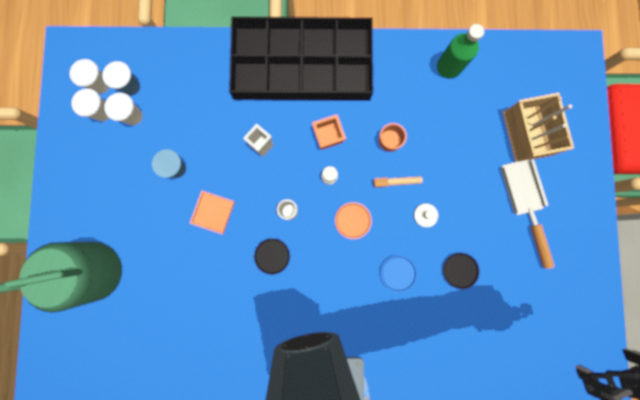

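View pics/scene0.png

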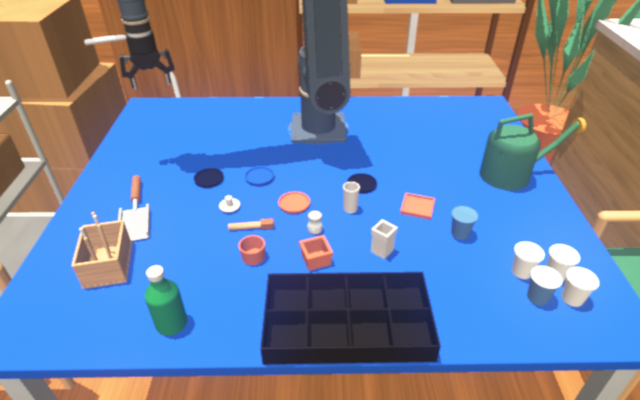

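The top view shows these pieces:
- **Saucers:** round (353,220), square (212,212).
- **Terracotta pots:** round (392,137), square (328,131).
- **White pots:** round (287,209), square (258,138).
- **Lid:** (426,215).
- **Bystanders:** jar (330,175), cup (167,164), dibber (398,181).

Three saucers share the round shape: black (272,256), black (460,270) and blue (398,273). None of these is meant, because only (353,220) is terracotta. One enlarged crop to confirm, plus the contours.

```bash
cat > m.py <<'E'
from h import *
s=load('top0'); im=s['pixels'][:,:,::-1].copy()
hsv=cv2.cvtColor(im,cv2.COLOR_BGR2HSV)
org=((hsv[...,0]<20)|(hsv[...,0]>170))&(hsv[...,1]>90)
wh=(hsv[...,1]<110)&(hsv[...,2]>80)
H=dict(round_saucer=(353,220,12),square_saucer=(212,212,12),rcover=(392,137,45),scover=(328,131,45),rseed=(287,209,80),sseed=(258,138,80),lid=(426,215,13))
for n,(u,v,h) in H.items():
    m=np.uint8(wh if n in('rseed','sseed','lid') else org)*255
    w=np.zeros_like(m); w[v-28:v+28,u-28:u+28]=m[v-28:v+28,u-28:u+28]
    cs,_=cv2.findContours(w,cv2.RETR_EXTERNAL,cv2.CHAIN_APPROX_NONE)
    c=max(cs,key=cv2.contourArea)
    P=np.array([ray(s,q[0],h)[:2] for q in c],np.float32)
    print(n,'img',cv2.boundingRect(c),'minrect',np.round(np.hstack([np.ravel(x) for x in cv2.minAreaRect(P)]),1),'ell',np.round(np.hstack([np.ravel(x) for x in cv2.fitEllipse(P)]),1),'ext',P.min(0).round(),P.max(0).round())
    cv2.drawContours(im,[c],-1,(0,255,0),1) if 0 else None
cv2.imwrite('pics/crop0.png',cv2.resize(im[105:290,180:480],None,fx=2.66,fy=2.66,interpolation=cv2.INTER_CUBIC))
E
python3 m.py
```

```text
round_saucer img (336, 204, 34, 34) minrect [429.2 -71.5  83.   83.1   0. ] ell [429.9 -71.7  83.2  83.8   1.2] ext [ 388. -113.] [471. -30.]
square_saucer img (192, 193, 41, 40) minrect [448.4 281.6  83.1  80.6  71.9] ell [448.2 281.5  92.9  95.5 161.1] ext [398. 232.] [496. 331.]
rcover img (380, 125, 25, 25) minrect [ 635.2 -167.    59.7   61.5   89.3] ell [ 635.3 -166.4   57.2   66.5   48.3] ext [ 605. -197.] [ 666. -137.]
scover img (313, 116, 32, 32) minrect [647.5  -9.   66.6  63.5  19.2] ell [647.8  -8.9  71.1  76.   95.1] ext [609. -48.] [688.  29.]
rseed img (276, 199, 22, 21) minrect [4.516e+02 8.910e+01 4.670e+01 4.900e+01 4.000e-01] ell [451.4  88.7  47.7  50.1 155.6] ext [428.  64.] [475. 114.]
sseed img (243, 124, 30, 32) minrect [616.3 156.1  68.3  52.6  46.7] ell [617.1 158.3  56.4  76.1 128.6] ext [579. 126.] [654. 195.]
lid img (414, 203, 25, 25) minrect [ 444.1 -256.5   60.5   60.9   88.8] ell [ 444.3 -256.    60.9   61.4   46.6] ext [ 414. -287.] [ 474. -226.]
```

View pics/crop0.png

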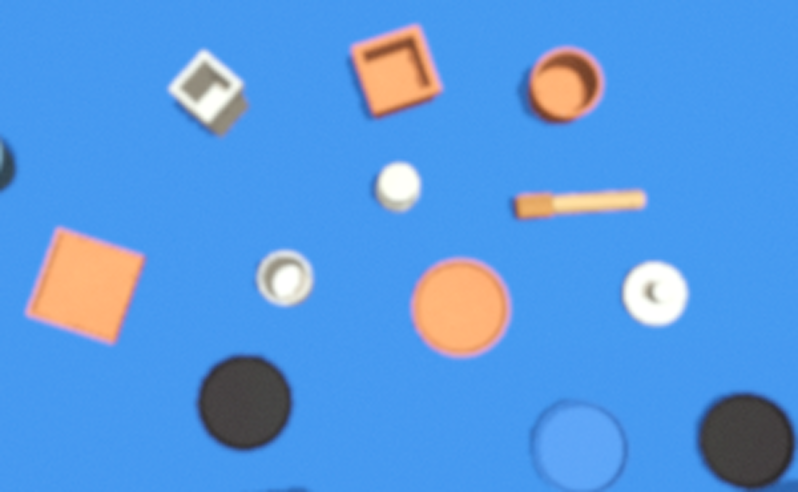

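The crop confirms that the terracotta saucers sit at crop (461,307) and (85,286). The look-alikes are black at (245,402) and (745,440), and blue at (578,447). Sizes and reach agree with the text, so I'm moving above the round cover pot at (635,-166).

>>> play_rows --motion '[{"x": 39.2,"y": 27.7,"claw": -1},{"x": 39.2,"y": 27.7},{"x": 39.2,"y": 27.7},{"x": 39.2,"y": 27.7},{"x": 39.2,"y": 27.7},{"x": 39.2,"y": 27.7},{"x": 39.2,"y": 27.7},{"x": 39.2,"y": 27.7},{"x": 39.2,"y": 27.7},{"x": 39.2,"y": 27.7},{"x": 39.2,"y": 27.7},{"x": 39.2,"y": 27.7},{"z": -20},{"z": 0},{"z": 0}]' --squeeze 30

```text
$.motion[0]: bad value
```

Run:
```python
from h import *
print(r.tips_ahead); o=r.observe(); print(o['ee_pos'],o['eef_rot'],o['qpos'],o['force'])
s=snap('wrist','w1'); V=s['view'];print(s['fx'],-V[:3,:3].T@V[:3,3],V[:3,:3].round(3).tolist(), proj(s,[635,-166,45]))
```

```text
17.0
[ 164.41775567 -497.98005642  219.40668336] [-1.79876077e+02 -1.50349423e-02  1.82667477e+01] [-7.90569576e+01  2.79127518e+00  5.60016444e+00  9.29337176e+01
 -8.84790893e-04  8.26762793e+01] [0.86392006 0.25327992 0.31320325]
277.15643141068807 [ 228.56761166 -477.24372187  372.31646242] [[0.313, -0.95, -0.003], [-0.915, -0.302, 0.268], [-0.255, -0.082, -0.963]] [  72.63733293 -624.76807569]
```

View pics/w1.png

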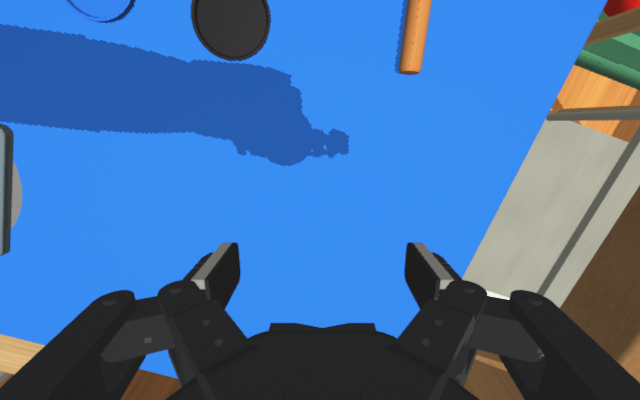

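The call was refused and the arm is still at its start. The picture shows only the jaws at (220,270) and (425,270). I'll retry with every field filled in.

>>> play_rows --motion '[{"x": 39.2,"y": 27.7,"z": 0,"ax": 0,"ay": 0,"az": 0,"claw": -1},{"x": 39.2,"y": 27.7,"z": 0,"ax": 0,"ay": 0,"az": 0,"claw": -1},{"x": 39.2,"y": 27.7,"z": 0,"ax": 0,"ay": 0,"az": 0,"claw": -1},{"x": 39.2,"y": 27.7,"z": 0,"ax": 0,"ay": 0,"az": 0,"claw": -1},{"x": 39.2,"y": 27.7,"z": 0,"ax": 0,"ay": 0,"az": 0,"claw": -1},{"x": 39.2,"y": 27.7,"z": 0,"ax": 0,"ay": 0,"az": 0,"claw": -1},{"x": 39.2,"y": 27.7,"z": 0,"ax": 0,"ay": 0,"az": 0,"claw": -1},{"x": 39.2,"y": 27.7,"z": 0,"ax": 0,"ay": 0,"az": 0,"claw": -1},{"x": 39.2,"y": 27.7,"z": 0,"ax": 0,"ay": 0,"az": 0,"claw": -1},{"x": 39.2,"y": 27.7,"z": 0,"ax": 0,"ay": 0,"az": 0,"claw": -1},{"x": 39.2,"y": 27.7,"z": 0,"ax": 0,"ay": 0,"az": 0,"claw": -1},{"x": 39.2,"y": 27.7,"z": 0,"ax": 0,"ay": 0,"az": 0,"claw": -1},{"x": 0,"y": 0,"z": -20,"ax": 0,"ay": 0,"az": 0,"claw": -1},{"x": 0,"y": 0,"z": 0,"ax": 0,"ay": 0,"az": 0,"claw": -1}]' --squeeze 30

```text
clock: 1.9
ee_pos: [634.0, -165.1, 197.3]
eef_rot: [-179.8, 0.3, 18.3]
force: [-1.3, 0.4, -0.5]
grip_width: 85.2
```

Run:
```python
from h import *
o=r.observe(); print(o['ee_pos'],o['eef_rot'],o['qpos'],o['force'])
s=snap('wrist','w2'); print(proj(s,[635,-166,45]))
```

```text
[ 633.95476013 -165.0877658   197.31062575] [-179.79841206    0.26512575   18.32932133] [-2.04531112e+01  2.31987082e+01  2.70162819e+01  9.41505144e+01
 -8.92029366e-03  1.41218060e+02] [-1.2884329   0.44759738 -0.50911352]
[323.52540311 182.99975478]
```

View pics/w2.png

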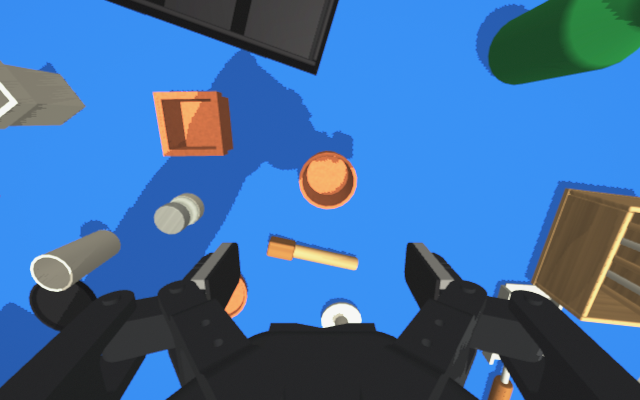

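The wrist view shows the round cover pot's rim centred near (328,180) and the square one's near (188,124). I'll measure both here.

```bash
cat > w.py <<'E'
from h import *
import sys
def blob(s,u,v,R,kind):
    hsv=cv2.cvtColor(s['pixels'],cv2.COLOR_RGB2HSV)
    m=(((hsv[...,0]<20)|(hsv[...,0]>165))&(hsv[...,1]>70)) if kind=='o' else (hsv[...,1]<70)&(hsv[...,2]>70) if kind=='w' else (hsv[...,1]<70)&(hsv[...,2]>170)
    w=np.zeros(m.shape,np.uint8); w[max(0,v-R):v+R,max(0,u-R):u+R]=m[max(0,v-R):v+R,max(0,u-R):u+R]*255
    cs,_=cv2.findContours(w,cv2.RETR_EXTERNAL,cv2.CHAIN_APPROX_NONE); return max(cs,key=cv2.contourArea)
def meas(s,u,v,R,kind,h):
    c=blob(s,u,v,R,kind); P=np.array([ray(s,q[0],h)[:2] for q in c],np.float32); hull=cv2.convexHull(P)
    f=lambda t:np.round(np.hstack([np.ravel(x) for x in t]),1)
    print(cv2.boundingRect(c),'rect',f(cv2.minAreaRect(P)),'ell',f(cv2.fitEllipse(P)),'ext',P.min(0).round(1),P.max(0).round(1))
    return c,P
E
python3 - <<'E'
from w import *
s=load('w2')
meas(s,328,180,40,'o',45); 
c,P=meas(s,190,124,50,'o',45)
q=cv2.approxPolyDP(c,3,True)[:,0]; print(q.tolist(),[ray(s,x,45)[:2].round(1).tolist() for x in q])
meas(s,230,297,25,'o',12); meas(s,180,215,45,'w',55)
E
```

```text
(299, 151, 58, 58) rect [ 638.4 -169.3   63.6   64.1   62.9] ell [ 638.8 -169.3   63.4   64.7  106.5] ext [ 606.2 -201.4] [ 671.4 -137.2]
(153, 91, 80, 65) rect [652.3 -14.9  65.9  76.7  19. ] ell [651.9 -13.8  74.5  88.2  19.1] ext [609.7 -59. ] [691.8  31.3]
[[153, 93], [164, 155], [222, 155], [232, 147], [227, 98], [220, 93]] [[669.7, 31.3], [609.7, 9.9], [629.7, -50.6], [641.6, -59.0], [689.0, -42.5], [691.5, -34.5]]
(224, 275, 23, 43) rect [ 432.9 -106.1   22.9   69.9   81.3] ell [ 430.2 -104.4   23.    69.4   86.4] ext [ 398.  -117.1] [469.2 -91.1]
(154, 193, 50, 41) rect [552.2 -21.8  34.4  62.7  50.4] ell [552.2 -21.5  35.1  65.3  50.2] ext [524.8 -47.2] [580.    4.4]
```

Wrist gives (638.6,-169.3) and top gives (635,-167). Both fit the 66 mm rim within 3 mm, so I'll use (637,-168) and go down to the rim.

>>> play_rows --motion '[{"x": 3,"y": -3,"z": -45,"ax": 0,"ay": 0,"az": 0,"claw": -1},{"x": 0,"y": 0,"z": -45,"ax": 0,"ay": 0,"az": 0,"claw": -1},{"x": 0,"y": 0,"z": -35,"ax": 0,"ay": 0,"az": 0,"claw": -1},{"x": 0,"y": 0,"z": -22,"ax": 0,"ay": 0,"az": 0,"claw": -1},{"x": 0,"y": 0,"z": -15,"ax": 0,"ay": 0,"az": 0,"claw": -1},{"x": 0,"y": 0,"z": 0,"ax": 0,"ay": 0,"az": 0,"claw": -1},{"x": 0,"y": 0,"z": 0,"ax": 0,"ay": 0,"az": 0,"claw": 0},{"x": 0,"y": 0,"z": 0,"ax": 0,"ay": 0,"az": 0,"claw": 0.3},{"x": 0,"y": 0,"z": 0,"ax": 0,"ay": 0,"az": 0,"claw": 0.3},{"x": 0,"y": 0,"z": 0,"ax": 0,"ay": 0,"az": 0,"claw": 0.3}]' --squeeze 30

```text
clock: 3.2
ee_pos: [638.2, -169.2, 39.0]
eef_rot: [180.0, -0.0, 18.3]
force: [-0.1, -0.3, -0.4]
grip_width: 30.2
```

Run:
```python
from h import *
o=r.observe(); print(o['ee_pos'],o['eef_rot'],o['grip_width'],o['force'],o['wrist_torque'])
```

```text
[ 638.22688473 -169.16901304   38.97341797] [ 1.79974689e+02 -3.12498351e-02  1.82715781e+01] 30.151566488429687 [-0.14196914 -0.29283095 -0.35115044] [0.01657031 0.04793705 0.02114048]
```

Opening is 30 mm, so the pot is not between the fingers. I need to look.

Run:
```python
from h import *
a=snap('wrist','w3')['pixels']; b=snap('scene','s3')['pixels'][170:330,160:400]
b=cv2.resize(b,(600,400)); cv2.imwrite('pics/v3.png',cv2.resize(np.hstack([a[50:400,120:520],cv2.resize(b,(400,350))]),(800,350))[:,:,::-1])
```

```text
(no output)
```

View pics/v3.png

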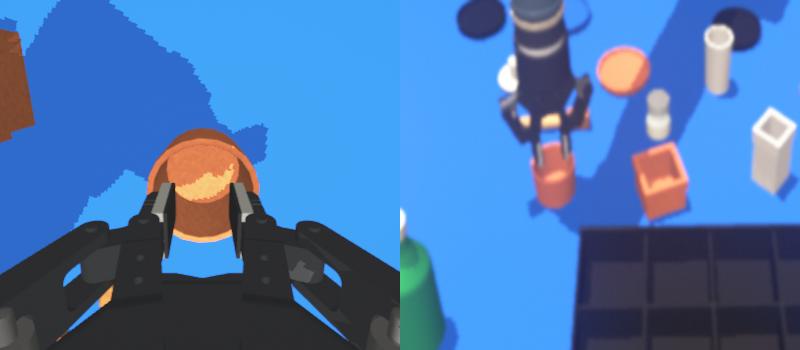

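Run:
```python
from w import *
s=load('w3'); V=s['view'];print(-V[:3,:3].T@V[:3,3])
o=r.observe(); print(o['grip_width'],o['ee_pos'])
from scipy.spatial.transform import Rotation as Ro
R=Ro.from_euler('xyz',o['eef_rot'],degrees=True).as_matrix()
for y in(15,-15):
  for z in (17,4,-2,-20): print(y,z,proj(s,o['ee_pos']+R@[0,y,z]).round())
for p in [(638,-169,45),(671,-169,45),(605,-169,45),(638,-136,45),(638,-202,45),(638,-169,0)]: print(p,proj(s,p).round())
c,P=meas(s,325,230,65,'o',45)
s=load('s3')
for z in (17,4): print([proj(s,o['ee_pos']+R@[0,y,z]).round() for y in(15,-15)])
print(proj(s,(638,-169,45)),proj(s,(638,-169,0)))
```

```text
[ 702.1986361  -148.08990191  191.89115822]
29.8922128232132 [ 638.03012758 -169.11141096   38.64657382]
15 17 [345. 229.]
15 4 [346. 237.]
15 -2 [347. 241.]
15 -20 [350. 255.]
-15 17 [299. 229.]
-15 4 [297. 237.]
-15 -2 [296. 241.]
-15 -20 [293. 255.]
(638, -169, 45) [322. 244.]
(671, -169, 45) [340. 191.]
(605, -169, 45) [304. 291.]
(638, -136, 45) [266. 227.]
(638, -202, 45) [375. 260.]
(638, -169, 0) [322. 218.]
(267, 178, 112, 114) rect [ 641.1 -167.8   60.5   68.    80.1] ell [ 642.6 -168.1   55.2   68.9  108.2] ext [ 606.8 -199.7] [ 675.9 -137. ]
[array([246., 252.]), array([258., 249.])]
[array([246., 248.]), array([258., 245.])]
[251.44928977 243.84983216] [253.11093409 256.50617442]
```

Run:
```python
from w import *
from scipy.spatial.transform import Rotation as Ro
for f,e,rot,w in [('w3',[638.03,-169.11,38.65],[180,0,18.27],29.9),('w2',[633.95,-165.09,197.3],[-179.8,.27,18.33],85.2)]:
    s=load(f); hsv=cv2.cvtColor(s['pixels'],cv2.COLOR_RGB2HSV); g=(hsv[...,1]<60)
    for a,b in((180,320),(322,470)):
        q=np.argwhere(g[215:330,a:b])+[215,a]
        lab=q[q[:,0]==q[:,0].min()]; print(f,'top row',q[:,0].min(),'cols',lab[:,1].min(),lab[:,1].max(), 'gray cols at +8',[int(x) for x in np.where(g[q[:,0].min()+8,a:b])[0][[0,-1]]+a])
    R=Ro.from_euler('xyz',rot,degrees=True).as_matrix()
    for z in (17,4,-10): print(z,[proj(s,np.array(e)+R@[x,y*w/2,z]).round().tolist() for x in(11,-11) for y in(1,-1)])
```

```text
w3 top row 233 cols 282 293 gray cols at +8 [279, 294]
w3 top row 233 cols 351 362 gray cols at +8 [350, 365]
17 [[345.0, 213.0], [299.0, 213.0], [344.0, 244.0], [299.0, 244.0]]
4 [[347.0, 220.0], [297.0, 220.0], [346.0, 253.0], [298.0, 253.0]]
-10 [[349.0, 228.0], [295.0, 228.0], [348.0, 264.0], [296.0, 264.0]]
w2 top row 215 cols 180 201 gray cols at +8 [180, 193]
w2 top row 243 cols 409 422 gray cols at +8 [327, 428]
17 [[388.0, 213.0], [256.0, 213.0], [386.0, 244.0], [258.0, 244.0]]
4 [[393.0, 220.0], [251.0, 220.0], [391.0, 253.0], [253.0, 253.0]]
-10 [[399.0, 228.0], [245.0, 228.0], [396.0, 264.0], [248.0, 264.0]]
```

The pad ends show at rows 233 to 243, and the scene view agrees. Both views put the real fingertips about 19 to 23 mm *behind* the reported TCP, at z≈57. They closed above the 45 mm rim and touched nothing. From here I'll use tips_z ≈ reported z + 22 mm at this opening. Open, go 42 lower and grip.

>>> play_rows --motion '[{"x": 0,"y": 0,"z": 0,"ax": 0,"ay": 0,"az": 0,"claw": -1},{"x": 0,"y": 0,"z": 0,"ax": 0,"ay": 0,"az": 0,"claw": -1},{"x": 0,"y": 0,"z": 0,"ax": 0,"ay": 0,"az": 0,"claw": -1},{"x": 0,"y": 0,"z": 0,"ax": 0,"ay": 0,"az": 0,"claw": -1},{"x": 0,"y": 0,"z": -14,"ax": 0,"ay": 0,"az": 0,"claw": -1},{"x": 0,"y": 0,"z": -14,"ax": 0,"ay": 0,"az": 0,"claw": -1},{"x": 0,"y": 0,"z": -14,"ax": 0,"ay": 0,"az": 0,"claw": -1},{"x": 0,"y": 0,"z": 0,"ax": 0,"ay": 0,"az": 0,"claw": -1},{"x": 0,"y": 0,"z": 0,"ax": 0,"ay": 0,"az": 0,"claw": -1},{"x": 0,"y": 0,"z": 0,"ax": 0,"ay": 0,"az": 0,"claw": 0},{"x": 0,"y": 0,"z": 0,"ax": 0,"ay": 0,"az": 0,"claw": 0},{"x": 0,"y": 0,"z": 0,"ax": 0,"ay": 0,"az": 0,"claw": 0},{"x": 0,"y": 0,"z": 0,"ax": 0,"ay": 0,"az": 0,"claw": 0}]' --squeeze 30

```text
clock: 4.92
ee_pos: [639.2, -169.6, -1.8]
eef_rot: [179.9, -0.1, 18.3]
force: [-0.8, -0.5, 5.5]
grip_width: 65.4
```

Run:
```python
from w import *
o=r.observe(); print(o['ee_pos'],o['eef_rot'],o['grip_width'],o['force'])
s=snap('wrist','w4'); cv2.imwrite('pics/v4.png',s['pixels'][120:340,160:480,::-1])
```

```text
[ 639.1680008  -169.62431196   -1.83457936] [ 1.79891590e+02 -1.37138294e-01  1.82646528e+01] 65.44493270887233 [-0.77544678 -0.49874865  5.46790041]
```

View pics/v4.png

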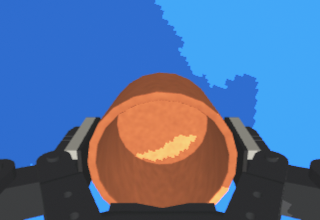

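Gripped: opening 65.4 mm and the rim level in the crop. Before placing, I'll cross-check the saucer centres with the scene camera.

Run:
```python
from w import *
s=load('scene0')
print('rs');meas(s,294,203,24,'o',12)
print('ss');c,P=meas(s,418,206,24,'o',12); q=cv2.approxPolyDP(c,3,True)[:,0]; print([ray(s,x,12)[:2].round(1).tolist() for x in q])
print('lid');meas(s,230,205,16,'w',8)
t=load('top0'); c=blob(t,212,212,28,'o'); q=cv2.approxPolyDP(c,3,True)[:,0]; print([ray(t,x,12)[:2].round(1).tolist() for x in q])
w=load('w3'); c=blob(w,150,110,60,'o'); q=cv2.approxPolyDP(c,3,True)[:,0]; print(q.tolist(),[ray(w,x,45)[:2].round(1).tolist() for x in q])
```

```text
rs
(279, 192, 31, 21) rect [432.7 -71.7  87.1  91.   89.3] ell [432.7 -71.8  86.4  92.5  94.9] ext [ 387.1 -115.2] [478.4 -28.2]
ss
(401, 193, 33, 26) rect [452.6 282.2  84.4  94.7  71.9] ell [452.7 282.1  97.9 104.   70.7] ext [396.  230.7] [508.4 332.9]
[[396.0, 260.6], [481.9, 230.7], [508.4, 304.7], [420.4, 332.9]]
lid
(219, 195, 21, 18) rect [ 435.7 -260.8   70.8   61.3   48.2] ell [ 434.6 -258.4   55.8   73.7  102.8] ext [ 394.1 -287. ] [ 471.3 -228.4]
[[498.7, 308.7], [422.8, 333.4], [398.3, 255.0], [473.9, 229.8]]
[[90, 65], [90, 169], [153, 169], [138, 84], [109, 77], [106, 69]] [[692.4, -32.9], [640.6, -38.0], [651.1, -70.0], [691.0, -56.3], [689.8, -42.3], [693.0, -40.5]]
```

>>> play_rows --motion '[{"x": 0,"y": 0,"z": 15,"ax": 0,"ay": 0,"az": 0,"claw": 0},{"x": 0,"y": 0,"z": 30,"ax": 0,"ay": 0,"az": 0,"claw": 0},{"x": 0,"y": 0,"z": 35,"ax": 0,"ay": 0,"az": 0,"claw": 0},{"x": -10,"y": 5,"z": 20,"ax": 0,"ay": 0,"az": 0,"claw": 0},{"x": -25,"y": 12,"z": 0,"ax": 0,"ay": 0,"az": 0,"claw": 0},{"x": -35,"y": 16,"z": 0,"ax": 0,"ay": 0,"az": 0,"claw": 0},{"x": -35,"y": 16,"z": 0,"ax": 0,"ay": 0,"az": 0,"claw": 0},{"x": -35,"y": 16,"z": 0,"ax": 0,"ay": 0,"az": 0,"claw": 0},{"x": -35,"y": 16,"z": 0,"ax": 0,"ay": 0,"az": 0,"claw": 0},{"x": -23,"y": 11,"z": 0,"ax": 0,"ay": 0,"az": 0,"claw": 0},{"x": -10,"y": 5,"z": 0,"ax": 0,"ay": 0,"az": 0,"claw": 0},{"x": 0,"y": 0,"z": 0,"ax": 0,"ay": 0,"az": 0,"claw": 0}]' --squeeze 30

```text
clock: 6.48
ee_pos: [429.5, -71.9, 96.3]
eef_rot: [180.0, -0.0, 18.3]
force: [-0.2, 0.2, -0.7]
grip_width: 64.7
```

>>> play_rows --motion '[{"x": 1,"y": 0,"z": -25,"ax": 0,"ay": 0,"az": 0,"claw": 0},{"x": 0,"y": 0,"z": -30,"ax": 0,"ay": 0,"az": 0,"claw": 0},{"x": 0,"y": 0,"z": -20,"ax": 0,"ay": 0,"az": 0,"claw": 0},{"x": 0,"y": 0,"z": -10,"ax": 0,"ay": 0,"az": 0,"claw": 0},{"x": 0,"y": 0,"z": -3,"ax": 0,"ay": 0,"az": 0,"claw": 0},{"x": 0,"y": 0,"z": -2,"ax": 0,"ay": 0,"az": 0,"claw": 0},{"x": 0,"y": 0,"z": -1,"ax": 0,"ay": 0,"az": 0,"claw": 0},{"x": 0,"y": 0,"z": 0,"ax": 0,"ay": 0,"az": 0,"claw": 0},{"x": 0,"y": 0,"z": 0,"ax": 0,"ay": 0,"az": 0,"claw": 0}]' --squeeze 30

```text
clock: 7.6
ee_pos: [431.2, -72.2, 5.9]
eef_rot: [180.0, -0.0, 18.3]
force: [0.0, 0.4, -1.9]
grip_width: 65.2
```

>>> play_rows --motion '[{"x": 0,"y": 0,"z": -1,"ax": 0,"ay": 0,"az": 0,"claw": 0},{"x": 0,"y": 0,"z": -1,"ax": 0,"ay": 0,"az": 0,"claw": 0},{"x": 0,"y": 0,"z": 0,"ax": 0,"ay": 0,"az": 0,"claw": 0},{"x": 0,"y": 0,"z": 0,"ax": 0,"ay": 0,"az": 0,"claw": 0}]' --squeeze 30

```text
clock: 8.1
ee_pos: [431.1, -72.2, 4.1]
eef_rot: [180.0, -0.0, 18.3]
force: [-2.5, 0.3, 5.4]
grip_width: 65.1
```

Contact at 5.4 N. Releasing, rising, and moving over the round seed pot.

>>> play_rows --motion '[{"x": 0,"y": 0,"z": 0,"ax": 0,"ay": 0,"az": 0,"claw": -0.8},{"x": 0,"y": 0,"z": 0,"ax": 0,"ay": 0,"az": 0,"claw": -1},{"x": 0,"y": 0,"z": 0,"ax": 0,"ay": 0,"az": 0,"claw": -1},{"x": 0,"y": 0,"z": 20,"ax": 0,"ay": 0,"az": 0,"claw": -1},{"x": 0,"y": 0,"z": 40,"ax": 0,"ay": 0,"az": 0,"claw": -1},{"x": 0,"y": 0,"z": 50,"ax": 0,"ay": 0,"az": 0,"claw": -1},{"x": 0,"y": 20,"z": 40,"ax": 0,"ay": 0,"az": 0,"claw": -1},{"x": 5,"y": 40,"z": 0,"ax": 0,"ay": 0,"az": 0,"claw": -1},{"x": 5,"y": 45,"z": 0,"ax": 0,"ay": 0,"az": 0,"claw": -1},{"x": 5,"y": 40,"z": 0,"ax": 0,"ay": 0,"az": 0,"claw": -1},{"x": 5,"y": 16,"z": 0,"ax": 0,"ay": 0,"az": 0,"claw": -1},{"x": 0,"y": 0,"z": 0,"ax": 0,"ay": 0,"az": 0,"claw": -1},{"x": 0,"y": 0,"z": 0,"ax": 0,"ay": 0,"az": 0,"claw": -1}]' --squeeze 30

```text
clock: 9.72
ee_pos: [450.9, 87.8, 153.3]
eef_rot: [180.0, 0.0, 18.2]
force: [0.3, -0.7, -0.2]
grip_width: 85.6
```

Run:
```python
from w import *
o=r.observe(); print(o['ee_pos'],o['grip_width'])
s=snap('wrist','w5'); print(proj(s,[451,89,80]),proj(s,[430,-72,51]))
```

```text
[450.86619216  87.84879531 153.32188074] 85.63947070250451
[320.70352408 203.66673719] [464.43395048 261.56962048]
```

View pics/w5.png

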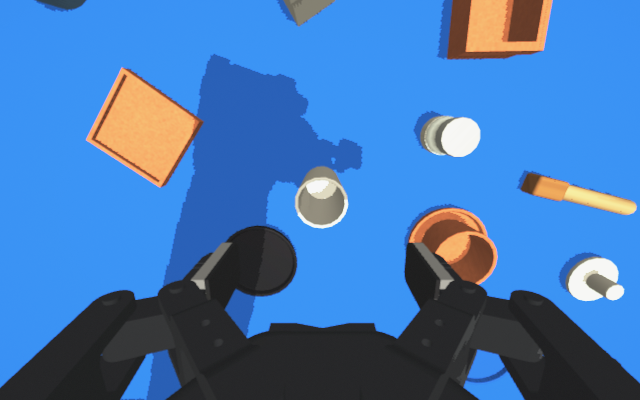

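The seed pot's rim is at (321,202), as predicted. The cover pot sits level in its saucer at (466,258). Descending to the seed pot and gripping.

>>> play_rows --motion '[{"x": 0,"y": 1,"z": -35,"ax": 0,"ay": 0,"az": 0,"claw": -1},{"x": 0,"y": 0,"z": -35,"ax": 0,"ay": 0,"az": 0,"claw": -1},{"x": 0,"y": 0,"z": -30,"ax": 0,"ay": 0,"az": 0,"claw": -1},{"x": 0,"y": 0,"z": -16,"ax": 0,"ay": 0,"az": 0,"claw": -1},{"x": 0,"y": 0,"z": -4,"ax": 0,"ay": 0,"az": 0,"claw": -0.4},{"x": 0,"y": 0,"z": 0,"ax": 0,"ay": 0,"az": 0,"claw": 0.1},{"x": 0,"y": 0,"z": 0,"ax": 0,"ay": 0,"az": 0,"claw": 0.3},{"x": 0,"y": 0,"z": 0,"ax": 0,"ay": 0,"az": 0,"claw": 0.3},{"x": 0,"y": 0,"z": 0,"ax": 0,"ay": 0,"az": 0,"claw": 0.3}]' --squeeze 25

```text
clock: 10.9
ee_pos: [452.2, 89.9, 34.9]
eef_rot: [179.9, -0.2, 18.3]
force: [0.8, -0.3, 4.2]
grip_width: 45.0
```

Run:
```python
from w import *
s=load('w5'); c,P=meas(s,145,128,62,'o',12); q=cv2.approxPolyDP(c,4,True)[:,0]; print([ray(s,x,12)[:2].round(1).tolist() for x in q])
print('rc');meas(s,456,248,44,'o',51)
print('lid');meas(s,592,280,35,'b',13)
```

```text
(86, 68, 117, 119) rect [449.6 280.6  88.9  88.3  71.7] ell [449.8 280.7 101.7 104.6 179.2] ext [395.6 225.4] [502.9 336.4]
[[502.3, 309.5], [422.2, 336.4], [396.6, 254.2], [477.6, 225.6]]
rc
(412, 208, 85, 77) rect [448.1 -58.6  98.3  57.7  71.1] ell [446.2 -56.6  57.  104.2 157.8] ext [ 410.2 -103.6] [480.3  -7.1]
lid
(568, 258, 50, 43) rect [ 443.7 -253.8   54.7   57.4   79.8] ell [ 443.6 -254.    54.    56.1   86.3] ext [ 414.7 -282.8] [ 472.4 -226.2]
```

>>> play_rows --motion '[{"x": 0,"y": 0,"z": 15,"ax": 0,"ay": 0,"az": 0,"claw": 0.3},{"x": 0,"y": 0,"z": 30,"ax": 0,"ay": 0,"az": 0,"claw": 0.3},{"x": 0,"y": 0,"z": 30,"ax": 0,"ay": 0,"az": 0,"claw": 0.3},{"x": -3,"y": -16,"z": 0,"ax": 0,"ay": 0,"az": 0,"claw": 0.3},{"x": -4,"y": -35,"z": 0,"ax": 0,"ay": 0,"az": 0,"claw": 0.3},{"x": -4,"y": -35,"z": 0,"ax": 0,"ay": 0,"az": 0,"claw": 0.3},{"x": -4,"y": -35,"z": 0,"ax": 0,"ay": 0,"az": 0,"claw": 0.3},{"x": -4,"y": -28,"z": 0,"ax": 0,"ay": 0,"az": 0,"claw": 0.3},{"x": -2,"y": -13,"z": 0,"ax": 0,"ay": 0,"az": 0,"claw": 0.3},{"x": 0,"y": 0,"z": 0,"ax": 0,"ay": 0,"az": 0,"claw": 0.3},{"x": 0,"y": 0,"z": -10,"ax": 0,"ay": 0,"az": 0,"claw": 0.3},{"x": 0,"y": 0,"z": -20,"ax": 0,"ay": 0,"az": 0,"claw": 0.3},{"x": 0,"y": 0,"z": -20,"ax": 0,"ay": 0,"az": 0,"claw": 0.3},{"x": 0,"y": 0,"z": -8,"ax": 0,"ay": 0,"az": 0,"claw": 0.3},{"x": 0,"y": 0,"z": -3,"ax": 0,"ay": 0,"az": 0,"claw": 0.3},{"x": 0,"y": 0,"z": 0,"ax": 0,"ay": 0,"az": 0,"claw": 0.3},{"x": 0,"y": 0,"z": 0,"ax": 0,"ay": 0,"az": 0,"claw": 0.3}]' --squeeze 25

```text
clock: 13.02
ee_pos: [430.6, -72.3, 48.4]
eef_rot: [179.9, -0.1, 18.3]
force: [0.1, 0.4, 0.0]
grip_width: 45.4
```

>>> play_rows --motion '[{"x": 0,"y": 0,"z": -2,"ax": 0,"ay": 0,"az": 0,"claw": 0.3},{"x": 0,"y": 0,"z": -1.5,"ax": 0,"ay": 0,"az": 0,"claw": 0.3},{"x": 0,"y": 0,"z": 0,"ax": 0,"ay": 0,"az": 0,"claw": 0.3},{"x": 0,"y": 0,"z": 0,"ax": 0,"ay": 0,"az": 0,"claw": 0.3}]' --squeeze 25

```text
clock: 13.52
ee_pos: [430.5, -72.4, 44.9]
eef_rot: [180.0, -0.1, 18.3]
force: [-1.2, -0.3, 5.8]
grip_width: 44.8
```

Seated at the expected height (44.9). Releasing and moving over the lid.

>>> play_rows --motion '[{"x": 0,"y": 0,"z": 0,"ax": 0,"ay": 0,"az": 0,"claw": -0.5},{"x": 0,"y": 0,"z": 0,"ax": 0,"ay": 0,"az": 0,"claw": -0.8},{"x": 0,"y": 0,"z": 0,"ax": 0,"ay": 0,"az": 0,"claw": -0.8},{"x": 0,"y": 0,"z": 25,"ax": 0,"ay": 0,"az": 0,"claw": -0.8},{"x": 0,"y": 0,"z": 40,"ax": 0,"ay": 0,"az": 0,"claw": -0.8},{"x": 0,"y": 0,"z": 40,"ax": 0,"ay": 0,"az": 0,"claw": -0.8},{"x": 2,"y": -25,"z": 0,"ax": 0,"ay": 0,"az": 0,"claw": -0.8},{"x": 3,"y": -45,"z": 0,"ax": 0,"ay": 0,"az": 0,"claw": -0.8},{"x": 3,"y": -45,"z": 0,"ax": 0,"ay": 0,"az": 0,"claw": -0.8},{"x": 3,"y": -40,"z": 0,"ax": 0,"ay": 0,"az": 0,"claw": -0.8},{"x": 2,"y": -28,"z": 0,"ax": 0,"ay": 0,"az": 0,"claw": -0.8},{"x": 0,"y": 0,"z": 0,"ax": 0,"ay": 0,"az": 0,"claw": -0.8},{"x": 0,"y": 0,"z": 0,"ax": 0,"ay": 0,"az": 0,"claw": -0.8}]' --squeeze 25

```text
clock: 15.15
ee_pos: [442.6, -254.4, 148.7]
eef_rot: [-179.9, 0.0, 18.3]
force: [-0.1, 0.7, -0.1]
grip_width: 76.7
```

Run:
```python
from w import *
o=r.observe(); print(o['ee_pos'],o['eef_rot'],o['grip_width'])
s=snap('wrist','w6'); p=proj(s,[444,-255,13]); print(p, proj(s,[444,-255,39])); meas(s,int(p[0]),int(p[1]),45,'w',13)
```

```text
[ 442.63817588 -254.42663748  148.65686763] [-1.79921218e+02  1.94402168e-02  1.82704253e+01] 76.6948925778456
[323.08727945 186.56268335] [323.14440168 192.53979656]
(298, 160, 54, 53) rect [ 444.3 -256.4   56.9   56.8   18.3] ell [ 443.9 -256.1   56.6   57.   100.9] ext [ 414.9 -285. ] [ 472.5 -227.2]
```

View pics/w6.png

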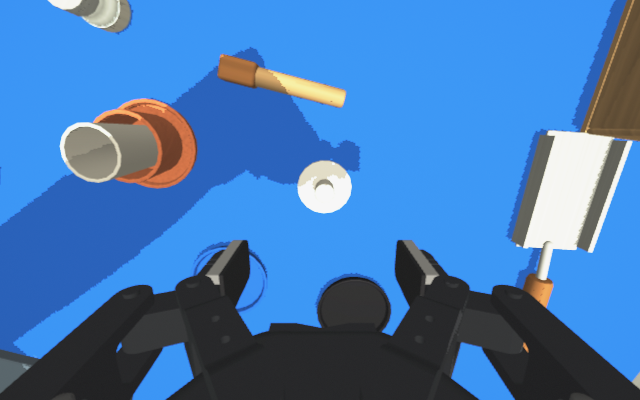

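The round set so far stands upright at (120,145), and the lid is at (324,187), i.e. (444,-256). Going down to its grip.

>>> play_rows --motion '[{"x": 1.5,"y": -1.8,"z": -40,"ax": 0,"ay": 0,"az": 0,"claw": -0.4},{"x": 0,"y": 0,"z": -40,"ax": 0,"ay": 0,"az": 0,"claw": -0.2},{"x": 0,"y": 0,"z": -35,"ax": 0,"ay": 0,"az": 0,"claw": -0.2},{"x": 0,"y": 0,"z": -20,"ax": 0,"ay": 0,"az": 0,"claw": -0.2},{"x": 0,"y": 0,"z": -9,"ax": 0,"ay": 0,"az": 0,"claw": -0.2},{"x": 0,"y": 0,"z": -3,"ax": 0,"ay": 0,"az": 0,"claw": -0.2},{"x": 0,"y": 0,"z": 0,"ax": 0,"ay": 0,"az": 0,"claw": 0.2},{"x": 0,"y": 0,"z": 0,"ax": 0,"ay": 0,"az": 0,"claw": 0.5},{"x": 0,"y": 0,"z": 0,"ax": 0,"ay": 0,"az": 0,"claw": 0.8},{"x": 0,"y": 0,"z": 0,"ax": 0,"ay": 0,"az": 0,"claw": 0.8},{"x": 0,"y": 0,"z": 0,"ax": 0,"ay": 0,"az": 0,"claw": 0.8}]' --squeeze 25

```text
clock: 16.58
ee_pos: [445.3, -257.6, 3.3]
eef_rot: [179.9, -0.1, 18.3]
force: [-0.4, 1.5, 6.5]
grip_width: 19.2
```

Run:
```python
from w import *
s=snap('wrist','w7'); o=r.observe(); print(o['ee_pos'],o['eef_rot'],o['grip_width'],o['force']); cv2.imwrite('pics/v7.png',cv2.resize(s['pixels'][150:310,220:430,::-1],None,fx=2,fy=2))
```

```text
[ 445.33710332 -257.58054587    3.27536689] [ 1.79896779e+02 -8.56054558e-02  1.82609498e+01] 19.203171028910745 [-0.5413299   1.2899085   5.54149417]
```

View pics/v7.png

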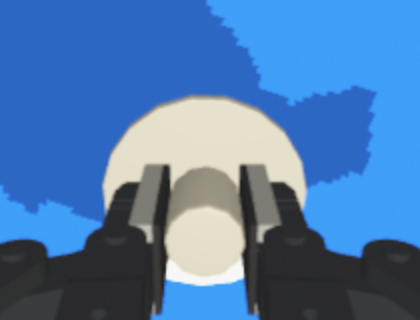

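Gripped at 19.2 mm, with the lid level and the pads on its round grip. I'll measure the seed pot's rim from w6 and carry the lid over.

Run:
```python
from w import *
s=load('w6'); c=blob(s,95,152,50,'w'); print(cv2.boundingRect(c)); 
for z in (90,): print(ray(s,(91,152),z)); P=np.array([ray(s,q[0],z)[:2] for q in c],np.float32); print(P.min(0),P.max(0))
print(proj(s,[430.5,-72.4,90]))
```

```text
(60, 122, 85, 61)
[431.12737179 -73.91057848  90.        ]
[ 407.55264 -113.89749] [463.31396 -51.04112]
[ 88.88635948 152.16306403]
```

>>> play_rows --motion '[{"x": 0,"y": 0,"z": 15,"ax": 0,"ay": 0,"az": 0,"claw": 0.8},{"x": 0,"y": 0,"z": 35,"ax": 0,"ay": 0,"az": 0,"claw": 0.8},{"x": 0,"y": 0,"z": 40,"ax": 0,"ay": 0,"az": 0,"claw": 0.8},{"x": 0,"y": 0,"z": 25,"ax": 0,"ay": 0,"az": 0,"claw": 0.8},{"x": -2,"y": 20,"z": 0,"ax": 0,"ay": 0,"az": 0,"claw": 0.8},{"x": -3,"y": 35,"z": 0,"ax": 0,"ay": 0,"az": 0,"claw": 0.8},{"x": -3,"y": 40,"z": 0,"ax": 0,"ay": 0,"az": 0,"claw": 0.8},{"x": -3,"y": 40,"z": 0,"ax": 0,"ay": 0,"az": 0,"claw": 0.8},{"x": -2,"y": 32,"z": 0,"ax": 0,"ay": 0,"az": 0,"claw": 0.8},{"x": -1,"y": 17,"z": 0,"ax": 0,"ay": 0,"az": 0,"claw": 0.8},{"x": 0,"y": 0,"z": 0,"ax": 0,"ay": 0,"az": 0,"claw": 0.8},{"x": 0,"y": 0,"z": 0,"ax": 0,"ay": 0,"az": 0,"claw": 0.8}]' --squeeze 25

```text
clock: 18.12
ee_pos: [430.3, -73.5, 116.6]
eef_rot: [180.0, 0.0, 18.2]
force: [-0.1, -0.1, -1.3]
grip_width: 19.0
```

>>> play_rows --motion '[{"x": 0.3,"y": 0.7,"z": -10,"ax": 0,"ay": 0,"az": 0,"claw": 0.8},{"x": 0,"y": 0,"z": -10,"ax": 0,"ay": 0,"az": 0,"claw": 0.8},{"x": 0,"y": 0,"z": -6,"ax": 0,"ay": 0,"az": 0,"claw": 0.8},{"x": 0,"y": 0,"z": -3,"ax": 0,"ay": 0,"az": 0,"claw": 0.8},{"x": 0,"y": 0,"z": -1,"ax": 0,"ay": 0,"az": 0,"claw": 0.8},{"x": 0,"y": 0,"z": -1,"ax": 0,"ay": 0,"az": 0,"claw": 0.8},{"x": 0,"y": 0,"z": 0,"ax": 0,"ay": 0,"az": 0,"claw": 0.8},{"x": 0,"y": 0,"z": 0,"ax": 0,"ay": 0,"az": 0,"claw": 0.8}]' --squeeze 25

```text
clock: 19.12
ee_pos: [430.9, -72.2, 86.3]
eef_rot: [180.0, -0.0, 18.3]
force: [-0.4, 0.7, -0.9]
grip_width: 19.2
```

>>> play_rows --motion '[{"x": 0,"y": 0,"z": -1,"ax": 0,"ay": 0,"az": 0,"claw": 0.8},{"x": 0,"y": 0,"z": -1,"ax": 0,"ay": 0,"az": 0,"claw": 0.8},{"x": 0,"y": 0,"z": 0,"ax": 0,"ay": 0,"az": 0,"claw": 0.8},{"x": 0,"y": 0,"z": 0,"ax": 0,"ay": 0,"az": 0,"claw": 0.8}]' --squeeze 25

```text
clock: 19.62
ee_pos: [431.3, -72.3, 85.4]
eef_rot: [179.9, -0.1, 18.3]
force: [-1.2, 0.2, 5.0]
grip_width: 19.0
```

Contact at 85.4, as expected (85.3). Releasing and moving to the square cover pot.

>>> play_rows --motion '[{"x": 0,"y": 0,"z": 0,"ax": 0,"ay": 0,"az": 0,"claw": 0.4},{"x": 0,"y": 0,"z": 0,"ax": 0,"ay": 0,"az": 0,"claw": -0.2},{"x": 0,"y": 0,"z": 0,"ax": 0,"ay": 0,"az": 0,"claw": -0.5},{"x": 0,"y": 0,"z": 25,"ax": 0,"ay": 0,"az": 0,"claw": -0.8},{"x": 0,"y": 0,"z": 35,"ax": 0,"ay": 0,"az": 0,"claw": -1},{"x": 10,"y": 3,"z": 20,"ax": 0,"ay": 0,"az": 0,"claw": -1},{"x": 35,"y": 10,"z": 0,"ax": 0,"ay": 0,"az": 0,"claw": -1},{"x": 45,"y": 13,"z": 0,"ax": 0,"ay": 0,"az": 0,"claw": -1},{"x": 45,"y": 13,"z": 0,"ax": 0,"ay": 0,"az": 0,"claw": -1},{"x": 45,"y": 13,"z": 0,"ax": 0,"ay": 0,"az": 0.7,"claw": -1},{"x": 27,"y": 8,"z": 0,"ax": 0,"ay": 0,"az": 0,"claw": -1},{"x": 10,"y": 3,"z": 0,"ax": 0,"ay": 0,"az": 0,"claw": -1},{"x": 0,"y": 0,"z": 0,"ax": 0,"ay": 0,"az": 0,"claw": -1},{"x": 0,"y": 0,"z": 0,"ax": 0,"ay": 0,"az": 0,"claw": -1}]' --squeeze 30

```text
clock: 21.38
ee_pos: [646.8, -9.6, 164.2]
eef_rot: [-180.0, 0.0, 18.9]
force: [-0.3, -0.8, 0.1]
grip_width: 84.8
```

Run:
```python
from w import *
o=r.observe(); print(o['ee_pos'],o['eef_rot'],o['grip_width'])
s=snap('wrist','w8'); p=proj(s,[648.5,-9.5,45]); print(p)
c,P=meas(s,int(p[0]),int(p[1]),60,'o',45); q=cv2.approxPolyDP(c,4,True)[:,0]; print(q.tolist(),[ray(s,x,45)[:2].round(1).tolist() for x in q])
```

```text
[646.84662629  -9.59308035 164.22880106] [-1.79998071e+02  4.07015514e-02  1.89436465e+01] 84.83905317239231
[322.43947621 189.69249261]
(290, 154, 67, 65) rect [651.3  -9.1  66.   65.4  18.9] ell [651.3  -9.1  75.9  77.9 108.9] ext [609.6 -50.3] [692.6  31.7]
[[290, 155], [292, 218], [354, 218], [355, 154]] [[671.2, 31.7], [609.6, 10.6], [630.5, -50.3], [692.6, -27.9]]
```

View pics/w8.png

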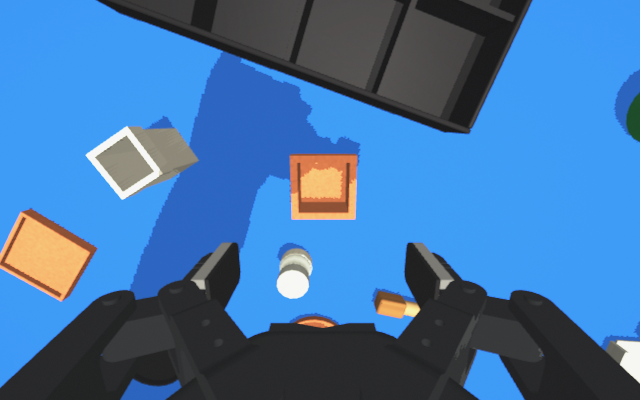

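The square cover pot shows at (323,187), centre (651,-9), sides at 18.9°, matching the tool's yaw. The square seed pot's rim is at (122,162). Descend and grip.

>>> play_rows --motion '[{"x": 3.5,"y": 0.5,"z": -45,"ax": 0,"ay": 0,"az": 0,"claw": -1},{"x": 0,"y": 0,"z": -45,"ax": 0,"ay": 0,"az": 0,"claw": -1},{"x": 0,"y": 0,"z": -30,"ax": 0,"ay": 0,"az": 0,"claw": -1},{"x": 0,"y": 0,"z": -20,"ax": 0,"ay": 0,"az": 0,"claw": -1},{"x": 0,"y": 0,"z": -16,"ax": 0,"ay": 0,"az": 0,"claw": -1},{"x": 0,"y": 0,"z": -9,"ax": 0,"ay": 0,"az": 0,"claw": -1},{"x": 0,"y": 0,"z": 0,"ax": 0,"ay": 0,"az": 0,"claw": -1},{"x": 0,"y": 0,"z": 0,"ax": 0,"ay": 0,"az": 0,"claw": 0},{"x": 0,"y": 0,"z": 0,"ax": 0,"ay": 0,"az": 0,"claw": 0},{"x": 0,"y": 0,"z": 0,"ax": 0,"ay": 0,"az": 0,"claw": 0},{"x": 0,"y": 0,"z": 0,"ax": 0,"ay": 0,"az": 0,"claw": 0}]' --squeeze 30

```text
clock: 22.8
ee_pos: [652.5, -8.9, 0.5]
eef_rot: [179.9, -0.1, 19.0]
force: [-0.3, 0.0, 4.7]
grip_width: 65.6
```

Run:
```python
from w import *
o=r.observe(); print(o['ee_pos'],o['eef_rot'],o['grip_width'],o['force'])
s=load('w8')
c,P=meas(s,122,162,45,'b',80); q=cv2.approxPolyDP(cv2.convexHull(c),4,True)[:,0]; print(q.tolist(),[ray(s,x,80)[:2].round(1).tolist() for x in q])
```

```text
[ 6.52474208e+02 -8.88340811e+00  5.28516508e-01] [ 1.79933176e+02 -1.47468461e-01  1.89653360e+01] 65.57412200532717 [-3.18169439e-01  2.16569210e-03  4.69608754e+00]
(86, 126, 77, 74) rect [622.8 161.5  46.8  46.9  49.7] ell [622.9 161.6  54.1  54.8 135.5] ext [590.7 129.5] [655.1 193.5]
[[126, 126], [162, 173], [122, 199], [86, 154]] [[655.1, 164.6], [625.5, 129.5], [590.7, 158.9], [620.8, 193.5]]
```

Square cover pot gripped (65.6 mm). Lift, carry and turn by 52.7° to the square saucer.

>>> play_rows --motion '[{"x": 0,"y": 0,"z": 15,"ax": 0,"ay": 0,"az": 0,"claw": 0},{"x": 0,"y": 0,"z": 30,"ax": 0,"ay": 0,"az": 0,"claw": 0},{"x": 0,"y": 0,"z": 40,"ax": 0,"ay": 0,"az": 0,"claw": 0},{"x": 0,"y": 0,"z": 25,"ax": 0,"ay": 0,"az": 0,"claw": 0},{"x": -10,"y": 15,"z": 0,"ax": 0,"ay": 0,"az": 0,"claw": 0},{"x": -20,"y": 30,"z": 0,"ax": 0,"ay": 0,"az": 7.7,"claw": 0},{"x": -24,"y": 34,"z": 0,"ax": 0,"ay": 0,"az": 9,"claw": 0},{"x": -24,"y": 34,"z": 0,"ax": 0,"ay": 0,"az": 9,"claw": 0},{"x": -24,"y": 34,"z": 0,"ax": 0,"ay": 0,"az": 9,"claw": 0},{"x": -24,"y": 34,"z": 0,"ax": 0,"ay": 0,"az": 9,"claw": 0},{"x": -24,"y": 34,"z": 0,"ax": 0,"ay": 0,"az": 9,"claw": 0},{"x": -24,"y": 34,"z": 0,"ax": 0,"ay": 0,"az": 0,"claw": 0},{"x": -18.5,"y": 27,"z": 0,"ax": 0,"ay": 0,"az": 0,"claw": 0},{"x": -10,"y": 15,"z": 0,"ax": 0,"ay": 0,"az": 0,"claw": 0},{"x": 0,"y": 0,"z": 0,"ax": 0,"ay": 0,"az": 0,"claw": 0},{"x": 0,"y": 0,"z": 0,"ax": 0,"ay": 0,"az": 0,"claw": 0}]' --squeeze 30

```text
clock: 24.8
ee_pos: [448.9, 281.5, 108.5]
eef_rot: [-180.0, 0.1, 71.6]
force: [-0.2, 0.6, -0.9]
grip_width: 65.8
```

Run:
```python
from w import *
o=r.observe(); print(o['ee_pos'],o['eef_rot'],o['grip_width'],o['force'])
```

```text
[448.91336977 281.49224604 108.51038857] [-1.79999941e+02  5.72080507e-02  7.16283767e+01] 65.82151883304249 [-0.23055372  0.57558734 -0.9200803 ]
```

Target is (450,282), so +1 in x; then down from 108.5 to about 7.

>>> play_rows --motion '[{"x": 1,"y": 0.5,"z": -25,"ax": 0,"ay": 0,"az": 0,"claw": 0},{"x": 0,"y": 0,"z": -30,"ax": 0,"ay": 0,"az": 0,"claw": 0},{"x": 0,"y": 0,"z": -23,"ax": 0,"ay": 0,"az": 0,"claw": 0},{"x": 0,"y": 0,"z": -14,"ax": 0,"ay": 0,"az": 0,"claw": 0},{"x": 0,"y": 0,"z": -5,"ax": 0,"ay": 0,"az": 0,"claw": 0},{"x": 0,"y": 0,"z": -2,"ax": 0,"ay": 0,"az": 0,"claw": 0},{"x": 0,"y": 0,"z": -1,"ax": 0,"ay": 0,"az": 0,"claw": 0},{"x": 0,"y": 0,"z": 0,"ax": 0,"ay": 0,"az": 0,"claw": 0},{"x": 0,"y": 0,"z": 0,"ax": 0,"ay": 0,"az": 0,"claw": 0}]' --squeeze 30

```text
clock: 25.92
ee_pos: [450.1, 283.0, 9.6]
eef_rot: [180.0, -0.0, 71.7]
force: [0.5, 0.1, -0.3]
grip_width: 65.7
```

>>> play_rows --motion '[{"x": 0,"y": -0.7,"z": -1,"ax": 0,"ay": 0,"az": 0,"claw": 0},{"x": 0,"y": 0,"z": -1,"ax": 0,"ay": 0,"az": 0,"claw": 0},{"x": 0,"y": 0,"z": -1,"ax": 0,"ay": 0,"az": 0,"claw": 0},{"x": 0,"y": 0,"z": -1,"ax": 0,"ay": 0,"az": 0,"claw": 0},{"x": 0,"y": 0,"z": 0,"ax": 0,"ay": 0,"az": 0,"claw": 0},{"x": 0,"y": 0,"z": 0,"ax": 0,"ay": 0,"az": 0,"claw": 0}]' --squeeze 30

```text
clock: 26.68
ee_pos: [449.7, 282.0, 6.5]
eef_rot: [180.0, 0.0, 71.7]
force: [-3.5, -1.1, 7.5]
grip_width: 65.5
```

Contact at 6.5, as expected. Release, rise, and measure the fit from above.

>>> play_rows --motion '[{"x": 0,"y": 0,"z": 0,"ax": 0,"ay": 0,"az": 0,"claw": -0.8},{"x": 0,"y": 0,"z": 0,"ax": 0,"ay": 0,"az": 0,"claw": -1},{"x": 0,"y": 0,"z": 0,"ax": 0,"ay": 0,"az": 0,"claw": -1},{"x": 0,"y": 0,"z": 20,"ax": 0,"ay": 0,"az": 0,"claw": -1},{"x": 0,"y": 0,"z": 50,"ax": 0,"ay": 0,"az": 0,"claw": -1},{"x": 0,"y": 0,"z": 50,"ax": 0,"ay": 0,"az": 0,"claw": -1},{"x": 0,"y": 0,"z": 40,"ax": 0,"ay": 0,"az": 0,"claw": -1},{"x": 0,"y": 0,"z": 0,"ax": 0,"ay": 0,"az": 0,"claw": -1},{"x": 0,"y": 0,"z": 0,"ax": 0,"ay": 0,"az": 0,"claw": -1}]' --squeeze 25

```text
clock: 27.8
ee_pos: [449.6, 282.0, 164.4]
eef_rot: [-180.0, 0.0, 71.7]
force: [-0.2, -0.1, -0.4]
grip_width: 85.1
```

Run:
```python
from w import *
o=r.observe(); print(o['ee_pos'],o['eef_rot'],o['grip_width'])
s=snap('wrist','w9'); print([proj(s,p).round().tolist() for p in([450,281,12],[450,281,51])]); cv2.imwrite('pics/v9.png',cv2.resize(s['pixels'][120:270,230:420,::-1],None,fx=3,fy=3))
```

```text
[449.58820481 281.99128433 164.42773945] [-1.79973901e+02  2.07790799e-02  7.16653290e+01] 85.10681439943033
[[323.0, 185.0], [323.0, 194.0]]
```

View pics/v9.png

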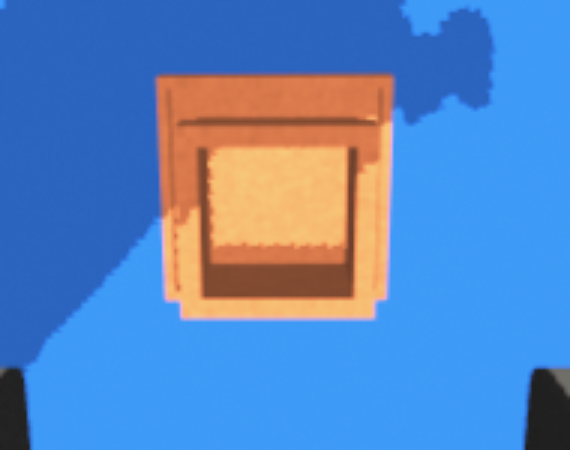

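Square cover pot is seated in its saucer, with parallel sides and even margins (crop centre (278,195)). On to the square seed pot.

>>> play_rows --motion '[{"x": 15,"y": -10,"z": 0,"ax": 0,"ay": 0,"az": 0,"claw": -1},{"x": 35,"y": -24,"z": 0,"ax": 0,"ay": 0,"az": -7,"claw": -1},{"x": 40,"y": -28,"z": 0,"ax": 0,"ay": 0,"az": -8,"claw": -1},{"x": 40,"y": -28,"z": 0,"ax": 0,"ay": 0,"az": -7,"claw": -1},{"x": 30,"y": -21,"z": 0,"ax": 0,"ay": 0,"az": 0,"claw": -1},{"x": 13,"y": -9.5,"z": 0,"ax": 0,"ay": 0,"az": 0,"claw": -1},{"x": 0,"y": 0,"z": 0,"ax": 0,"ay": 0,"az": 0,"claw": -1},{"x": 0,"y": 0,"z": 0,"ax": 0,"ay": 0,"az": 0,"claw": -1}]' --squeeze 25

```text
clock: 28.85
ee_pos: [621.8, 162.3, 164.8]
eef_rot: [-179.9, 0.0, 49.7]
force: [-0.5, -0.3, 0.5]
grip_width: 85.8
```

Run:
```python
from w import *
o=r.observe(); print(o['ee_pos'],o['eef_rot'],o['grip_width'])
s=snap('wrist','w10'); p=proj(s,[622.8,161.5,80]); print(p)
c,P=meas(s,int(p[0]),int(p[1]),50,'w',80); q=cv2.approxPolyDP(cv2.convexHull(c),4,True)[:,0]; print(q.tolist(),[ray(s,x,80)[:2].round(1).tolist() for x in q])
```

```text
[621.77128317 162.26752121 164.77438489] [-1.79930710e+02  3.28291299e-02  4.97180955e+01] 85.839013345912
[323.79056111 200.5359553 ]
(297, 164, 54, 61) rect [625.9 165.7  54.9  46.8  49.7] ell [624.9 164.3  51.8  63.3 139.7] ext [590.5 129.6] [655.4 196.3]
[[340, 164], [350, 176], [349, 224], [298, 224], [298, 174], [306, 164]] [[654.5, 177.4], [654.5, 163.7], [626.0, 129.6], [590.5, 159.7], [621.2, 194.3], [632.2, 196.3]]
```

View pics/w10.png

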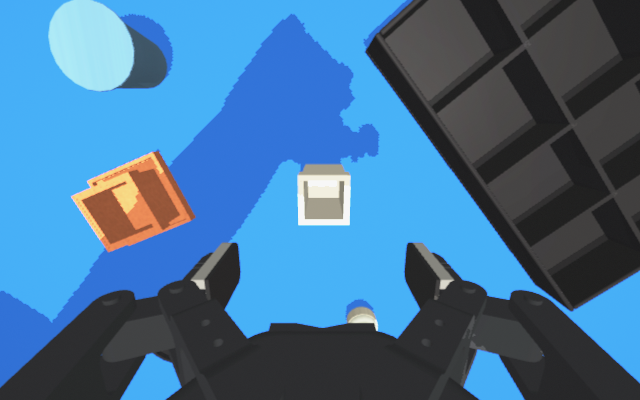

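The square seed pot is at (324,199), centre (623,162), sides at 49.8°, in line with the tool. The tray edge (about column 490) stays clear of the fingers. Descend and grip.

>>> play_rows --motion '[{"x": 1,"y": -0.5,"z": -40,"ax": 0,"ay": 0,"az": 0,"claw": -1},{"x": 0,"y": 0,"z": -40,"ax": 0,"ay": 0,"az": 0,"claw": -1},{"x": 0,"y": 0,"z": -30,"ax": 0,"ay": 0,"az": 0,"claw": -0.7},{"x": 0,"y": 0,"z": -15,"ax": 0,"ay": 0,"az": 0,"claw": -0.5},{"x": 0,"y": 0,"z": -5,"ax": 0,"ay": 0,"az": 0,"claw": -0.4},{"x": 0,"y": 0,"z": 0,"ax": 0,"ay": 0,"az": 0,"claw": -0.2},{"x": 0,"y": 0,"z": 0,"ax": 0,"ay": 0,"az": 0,"claw": 0.3},{"x": 0,"y": 0,"z": 0,"ax": 0,"ay": 0,"az": 0,"claw": 0.3},{"x": 0,"y": 0,"z": 0,"ax": 0,"ay": 0,"az": 0,"claw": 0.3},{"x": 0,"y": 0,"z": 0,"ax": 0,"ay": 0,"az": 0,"claw": 0.3}]' --squeeze 25

```text
clock: 30.15
ee_pos: [625.0, 161.3, 36.7]
eef_rot: [179.9, -0.1, 49.7]
force: [0.2, 0.5, 6.0]
grip_width: 45.7
```

Run:
```python
from w import *
o=r.observe(); print(o['ee_pos'],o['eef_rot'],o['grip_width'],o['force'])
```

```text
[624.95428915 161.27929418  36.72444594] [ 1.79891529e+02 -1.34901663e-01  4.96667737e+01] 45.691436644347334 [0.20467424 0.45104194 6.00305986]
```

Gripped (45.7 mm). Lift, carry and turn 22° to the square cover pot; target TCP is (449.7,281.9).

>>> play_rows --motion '[{"x": 0,"y": 0,"z": 15,"ax": 0,"ay": 0,"az": 0,"claw": 0.3},{"x": 0,"y": 0,"z": 35,"ax": 0,"ay": 0,"az": 0,"claw": 0.3},{"x": 0,"y": 0,"z": 30,"ax": 0,"ay": 0,"az": 0,"claw": 0.3},{"x": -15,"y": 10,"z": 0,"ax": 0,"ay": 0,"az": 0,"claw": 0.3},{"x": -30,"y": 20,"z": 0,"ax": 0,"ay": 0,"az": 6,"claw": 0.3},{"x": -35,"y": 24,"z": 0,"ax": 0,"ay": 0,"az": 8,"claw": 0.3},{"x": -35,"y": 24,"z": 0,"ax": 0,"ay": 0,"az": 8,"claw": 0.3},{"x": -30,"y": 20.6,"z": 0,"ax": 0,"ay": 0,"az": 0,"claw": 0.3},{"x": -20,"y": 14,"z": 0,"ax": 0,"ay": 0,"az": 0,"claw": 0.3},{"x": -10,"y": 8,"z": 0,"ax": 0,"ay": 0,"az": 0,"claw": 0.3},{"x": 0,"y": 0,"z": 0,"ax": 0,"ay": 0,"az": 0,"claw": 0.3},{"x": 0,"y": 0,"z": 0,"ax": 0,"ay": 0,"az": 0,"claw": 0.3},{"x": 0,"y": 0,"z": 0,"ax": 0,"ay": 0,"az": 0,"claw": 0.3}]' --squeeze 25

```text
clock: 31.78
ee_pos: [449.5, 281.1, 114.9]
eef_rot: [180.0, 0.0, 71.6]
force: [0.6, 0.5, -0.1]
grip_width: 46.0
```

Run:
```python
from w import *
o=r.observe(); print(o['ee_pos'],o['eef_rot'],o['grip_width'],o['force'])
```

```text
[449.50253381 281.09304648 114.93955442] [1.79987672e+02 9.52590841e-03 7.15937692e+01] 45.982659567804475 [ 0.56347535  0.49526098 -0.09661334]
```

>>> play_rows --motion '[{"x": 0,"y": 0.6,"z": -15,"ax": 0,"ay": 0,"az": 0,"claw": 0.3},{"x": 0,"y": 0,"z": -20,"ax": 0,"ay": 0,"az": 0,"claw": 0.3},{"x": 0,"y": 0,"z": -18,"ax": 0,"ay": 0,"az": 0,"claw": 0.3},{"x": 0,"y": 0,"z": -8,"ax": 0,"ay": 0,"az": 0,"claw": 0.3},{"x": 0,"y": 0,"z": -3,"ax": 0,"ay": 0,"az": 0,"claw": 0.3},{"x": 0,"y": 0,"z": -2,"ax": 0,"ay": 0,"az": 0,"claw": 0.3},{"x": 0,"y": 0,"z": 0,"ax": 0,"ay": 0,"az": 0,"claw": 0.3},{"x": 0,"y": 0,"z": 0,"ax": 0,"ay": 0,"az": 0,"claw": 0.3}]' --squeeze 25

```text
clock: 32.78
ee_pos: [449.2, 282.5, 49.7]
eef_rot: [179.9, -0.0, 71.7]
force: [0.8, 0.2, 0.0]
grip_width: 45.6
```

>>> play_rows --motion '[{"x": 0,"y": 0,"z": -1,"ax": 0,"ay": 0,"az": 0,"claw": 0.3},{"x": 0,"y": 0,"z": -1,"ax": 0,"ay": 0,"az": 0,"claw": 0.3},{"x": 0,"y": 0,"z": -1,"ax": 0,"ay": 0,"az": 0,"claw": 0.3},{"x": 0,"y": 0,"z": -1,"ax": 0,"ay": 0,"az": 0,"claw": 0.3},{"x": 0,"y": 0,"z": 0,"ax": 0,"ay": 0,"az": 0,"claw": 0.3},{"x": 0,"y": 0,"z": 0,"ax": 0,"ay": 0,"az": 0,"claw": 0.3}]' --squeeze 25

```text
clock: 33.52
ee_pos: [448.9, 282.5, 46.7]
eef_rot: [180.0, -0.0, 71.7]
force: [-3.0, -0.5, 7.3]
grip_width: 45.5
```

Seated at 46.7, as predicted. Release, rise and move back for a final look.

>>> play_rows --motion '[{"x": 0,"y": 0,"z": 0,"ax": 0,"ay": 0,"az": 0,"claw": -0.4},{"x": 0,"y": 0,"z": 0,"ax": 0,"ay": 0,"az": 0,"claw": -0.7},{"x": 0,"y": 0,"z": 0,"ax": 0,"ay": 0,"az": 0,"claw": -0.7},{"x": 0,"y": 0,"z": 25,"ax": 0,"ay": 0,"az": 0,"claw": -0.7},{"x": 0,"y": 0,"z": 50,"ax": 0,"ay": 0,"az": 0,"claw": -0.7},{"x": 0,"y": 0,"z": 50,"ax": 0,"ay": 0,"az": 0,"claw": -0.7},{"x": -10,"y": -10,"z": 20,"ax": 0,"ay": 0,"az": 0,"claw": -0.7},{"x": -20,"y": -20,"z": 0,"ax": 0,"ay": 0,"az": 0,"claw": -0.7},{"x": -20,"y": -25,"z": 0,"ax": 0,"ay": 0,"az": 0,"claw": -0.7},{"x": -20,"y": -25,"z": 0,"ax": 0,"ay": 0,"az": 0,"claw": -0.7},{"x": 0,"y": 0,"z": 0,"ax": 0,"ay": 0,"az": 0,"claw": -0.7},{"x": 0,"y": 0,"z": 0,"ax": 0,"ay": 0,"az": 0,"claw": -0.7}]' --squeeze 25

```text
clock: 35.02
ee_pos: [379.1, 202.5, 190.0]
eef_rot: [180.0, -0.0, 71.7]
force: [0.3, 0.2, -0.6]
grip_width: 72.0
```

Run:
```python
from w import *
a=snap('wrist','w11')['pixels']; b=snap('scene','s11')['pixels'];t=snap('top','t11')['pixels']
B=cv2.resize(b[170:270,200:500],(780,260),interpolation=cv2.INTER_CUBIC)
A=cv2.resize(a[0:300],(500,234)); T=cv2.resize(t[110:260,150:450],(280,234))
cv2.imwrite('pics/v11.png',np.vstack([B,np.hstack([A,T])])[:,:,::-1])
# bystanders before / after
for f in('top0','t11'):
    s=load(f); print(f,[cv2.boundingRect(blob(s,u,v,R,k)) for u,v,R,k in((330,175,14,'w'),(398,181,28,'o'))])
d=np.abs(load('scene0')['pixels'].astype(int)-b).max(2)>40
print('scene diff jar/dibber/cup',d[210:236,305:325].sum(),d[216:234,226:276].sum(),d[205:240,450:478].sum())
```

```text
top0 [(322, 166, 16, 18), (374, 178, 47, 9)]
t11 [(322, 166, 16, 18), (374, 178, 47, 9)]
scene diff jar/dibber/cup 11 0 0
```

View pics/v11.png

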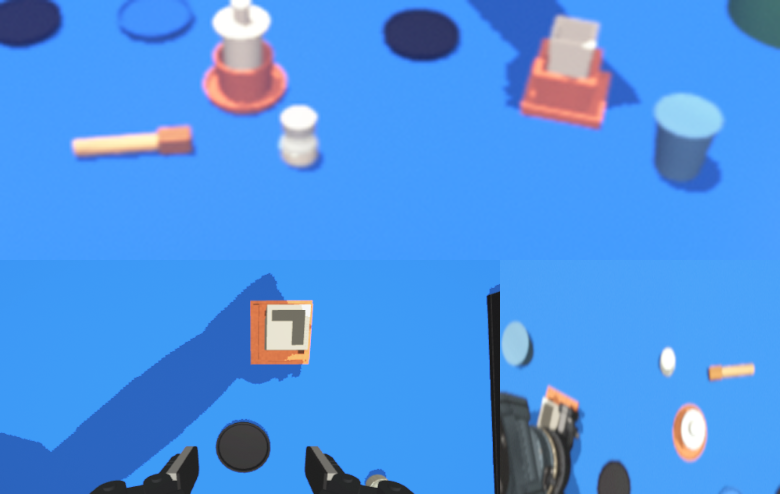

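Both sets stand complete and upright: the round one with its lid level at (243,60), the square one at (567,80) with its sides parallel in the wrist view at (282,332). The bystanders have not moved.

```bash
python3 -c "
from rig import ticket; print(ticket.job_done())"
```

```text
the job is handed in; nothing more can be done
None
```

Both pot sets are made up and the job is handed in, at about 35 s of the 122 s allowed. The round saucer holds the wide pot, the slim pot and the lid. The square saucer holds the wide pot and the slim pot, with the sides lined up.

**Last checks:**
- **Seating:** each piece was lowered until it made light contact (5–8 N). Every contact came within 0.2 mm of the expected seat height. The final scene and wrist views show both sets upright and the square sides parallel.
- **Bystanders:** the jar and dibber are at the same pixels in the top view as before. The yoghurt cup showed no change in the scene view.
- **Arm:** clear of everything, with the gripper open.

**What disagreed or failed:**
- **Fingertip position:** the fingertips stand about 20 mm behind the reported TCP, not 17 mm ahead as the text says. Because of this, my first grasp closed above the round cover pot without touching it. I measured the offset from two cameras and used it from then on.
- **Camera agreement:** the top and wrist cameras differed by up to about 4 mm on some pieces (about 7 mm on the tall square seed pot). I relied mostly on the close wrist view.
- **Refused move:** one early move call was refused for missing fields, and the arm did not move.
- **Picture budget:** I viewed 14 pictures, exactly the budget.

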